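# Run a lead hanger onto its C-rail and shoot the stop bolt

## Robot

A 6-joint arm with a two-finger parallel gripper is mounted at the origin on a cart in front of the work surface, level with it; the furniture and walls round the work are solid. World frame = base frame: x ahead of the robot, y to its left, z up, the work surface at z = 0. Lengths are in m, angles in rad, forces in N, time in s.
With the tool pointing down it reaches from about 0.375 to 0.975 m from the base axis. Payload 3.8 kg.
Tool frame: the origin (TCP) lies on the mounting face of the last link; the fingertips stand 166 mm ahead of it and the grasp point (between the pads) lies 147 mm ahead of it (r.tcp_to_tips is the distance from the TCP to the fingertips, in m); z points along the fingers, y is the line along which they close (so a half turn about z gives the same grasp; the last joint's range is limited). The gripper opens to 88 mm and grips with 3 to 60 N. Pads are 18 mm wide; open, the fingers measure 123 mm over their backs; the gripper's body (75 mm by 187 mm) begins 45 mm behind the grasp point.
Start: joints at [1.078, 0.264, 1.604, -0, 1.274, -0.037], TCP at [0.297, 0.606, 0.405] pointing down, gripper open.
Joint ranges: [-2.63, 2.63], [-0.94, 2.18], [0.31, 2.57], [-1.31, 4.45], [0, 2.66], [-2.55, 2.55]. Speed limits (rad/s): [2.57, 2.57, 3.14, 3.14, 3.14, 3.14].

## Interface

Orientations are given as a unit quaternion [w, x, y, z].
In Python, from workcell import r, eoat, kin, status, vision gives the robot as it stands. Calls block until the motion is done:
- r.movep(position, orientation): joint-space move of the TCP to a pose.
- r.move_linear(position, rotation=None, v=0.15, max_force=None): straight line of the TCP; rotation=None keeps the orientation; v is the mean speed in m/s. With max_force (N) it stops when the force on the tool has changed by that much, and returns True; else False.
- r.set_joints(angles): joint-space move.
- eoat.release() and eoat.close_gripper(): open the fingers fully, or close them until they stop; the grip force is fixed at half the most.
- r.sleep(seconds).
- kin.solve_ik(position, orientation): joint angles nearest the present ones, or None.
- status.sense(): the state.
- vision.capture(name): name is "scene" or "top" or "wrist"; returns the picture (384x512x3 uint8, red, green, blue); there is no depth.
- vision.camera_info(name): a dict with "vertical_fov" (degrees; the focal length in pixels is half the picture's height over the tangent of half this angle, whatever the lens; pixels are square), "cx", "cy" (the principal point, pixels), "R" (3x3) and "t" (3): a world point X has camera coordinates R X + t. Camera axes: x right, y down, z forward; pixel columns grow to the right and rows downward; lengths in m; the calibration is good to about 2 mm. A picture is of the moment at which its call begins: read the wrist's pose just before it. camera_info takes no time and is no camera call; for the wrist camera it gives the pose at the moment of the call.
A pose or a line that the arm cannot do raises r.IKError and nothing moves.
- r.job_done(): hands the job in; it is judged then, once.
The state is a dict: "t": time; "joint_positions": joint angles; "joint_velocities": joint speeds; "effort": joint torques, N m; "position": TCP position; "tcp_rot": TCP orientation; "ft_force": force on the tool from outside, world axes, zero at the start; "wrist_torque": the same for the moment, N m; "width": opening from 0.0 (shut) to 1.0 (fully open); "gripper_force": force on a finger pad.
Only numpy, scipy, OpenCV 4.12 (cv2) and the standard library are available. Lean on these libraries where they do the work, as an engineer would, in place of code of your own. Each camera call takes 0.05 s, during which the arm holds its last target. There are 200 camera calls.

## Task

Pick up the lead hanger that stands on the bench, run it into the open end of the C-rail the same way round as the one already hanging there, and slide it along until both hangers are packed together against the closed far end. Then let go of it and push the stop bolt at the open end fully down so that they cannot run out. Leave the tin and the tape roll where they are.

Things in the scene. Friction and masses are not known exactly. Their poses are not given: they have to be found in the camera images.
- lead_rail: Fixed C-rail, 320 mm long, on two posts behind it (+x). Origin on the bench under the rail's middle; y along the rail (open end +0.16, rubber stop at -0.15), z up. Box section x +-25, roof top at z 251 mm, slot 18 mm wide in the underside; lips z 215 (underside) to 218 (where discs run). Inside 44 wide, 30 high; last 26 mm of the open end flares about 4 mm a side.
- rail_mouth (a point): Middle of the rail's open end, at the height of the lips' underside (215 mm over the bench). The hanger's neck enters here through the slot, its discs inside the rail on the lips. The rail's two posts, 30 mm thick, stand 51 to 81 mm behind its middle line, 105 mm either side of its middle, up to 269 mm; a grey foot plate 8 mm thick lies under them.
- hanger: Loose C-shaped sheet-metal hanger, 0.17 to 0.34 kg, standing on the bench, 115 mm high. Origin at the underside below its truck; y along the rail, z up, grip at -x. Floor x -26 to 34, y +-40; back x 30 to 34; neck 8 mm thick; four glide discs, 22 mm dia, centres x +-14, y +-26, z 104; bumpers end at y +-50. Hung in the rail: x 0, z 125 mm in lead_rail, axes parallel to the rail's.
- hanger_grip (a point): Where to hold the hanger: point in its black plastic grip, 47 mm in front (-x) of and 47 mm above the hanger's origin. The grip is a bar 28 mm wide along the hanger's y, 16 mm thick, 58 mm long, leaning 27 degrees from vertical outward (top towards -x), so a tool leaning the same way clears the rail above. The point is 26 mm below its upper end.
- parked_hanger: Identical hanger already hanging in the rail, loose, some way short of the far stop; slides with about 1 to 2 N. Same origin and axes as hanger. With both packed against the stop this one is at y -0.10 and the new one at y 0.00 in lead_rail (each is 100 mm long over its bumpers).
- stop_bolt (a joint): Travel of the upright stop bolt through the rail's roof, m: 0 raised, 0.026 fully down; stays where left, moves with 4 to 6 N.
- bolt_top (a point): Top centre of the bolt's black knob, 28 mm dia, over the rail's middle line, 105 mm from the rail's middle towards the open end; 316 mm over the bench when raised, 290 mm when down.
- flux_tin: Bystander: round off-white tin with flux, 90 mm dia, 63 mm high, loose. Origin at the centre of its underside.
- tape_roll: Bystander: pale tape roll lying flat, 91 mm dia, 24 mm high, loose. Origin at the centre of its underside.

How it is judged:
By the outcome, as a careful person would: the job done as asked, in the order asked, and still so for the second after the job is handed in, with the robot touching nothing.
It also fails if it takes over 50 s, if anything falls off the work surface, if the arm or the gripper's body presses on something with over 40 N, if the wrist force passes 120 N, or if a joint passes its speed limit or range.

## Working session

There is one attempt and no reset: what is moved stays moved. The work goes in short steps, each a Python script; the robot and the scene stay as the last script left them, time stands still between calls to the robot, and variables do not carry over. Pictures are saved under pics/ and viewed, at most 13 in all, crops included, and the job is handed in when it is done.

```bash
ls; mkdir -p pics; python3 - <<'E'
from workcell import r,eoat,kin,status,vision
import cv2,numpy as np
for n in ("scene","top"):
    im=vision.capture(n); cv2.imwrite(f"pics/{n}0.png",cv2.cvtColor(im,cv2.COLOR_RGB2BGR))
    print(n,vision.camera_info(n))
print(status.sense())
E
```

```text
pics
scene {'vertical_fov': 47.54303873486903, 'cx': 258.0305478742605, 'cy': 189.47761427455643, 'R': array([[ 8.73904008e-01, -4.86098213e-01, -5.58244735e-04],
       [-3.17091715e-01, -5.69194105e-01, -7.58597993e-01],
       [ 3.68435380e-01,  6.63118842e-01, -6.51558726e-01]]), 't': array([-0.35927478,  0.42852213,  0.96934982])}
top {'vertical_fov': 55.74824776957673, 'cx': 257.9472530298128, 'cy': 194.3344775148957, 'R': array([[-0.09806542, -0.99516962,  0.00453869],
       [-0.96881884,  0.09442404, -0.22907238],
       [ 0.22753731, -0.02686125, -0.97339881]]), 't': array([0.25749503, 0.55557066, 0.95406972])}
{'t': 0.1, 'joint_positions': array([ 1.07807674e+00,  2.64648888e-01,  1.60522310e+00,  1.03413998e-05,
        1.27372671e+00, -3.68719013e-02]), 'joint_velocities': array([ 0.00030197, -0.00156174, -0.00135685,  0.00169832, -0.00188179,
       -0.00049948]), 'effort': array([-3.62011806e-04, -5.03619325e+01, -3.58071899e+01,  7.30411615e-02,
        2.33088556e-02, -8.55424855e-05]), 'position': array([0.29698614, 0.60580739, 0.40353943]), 'tcp_rot': array([-2.67273964e-04,  2.25956917e-01,  9.74136780e-01, -9.66770965e-04]), 'ft_force': array([-0.22023538, -0.11474825, -0.54149281]), 'wrist_torque': array([ 0.03279075,  0.02222077, -0.02164657]), 'gripper_force': 0.0, 'width': 1.0013083393235667}
```

View pics/scene0.png

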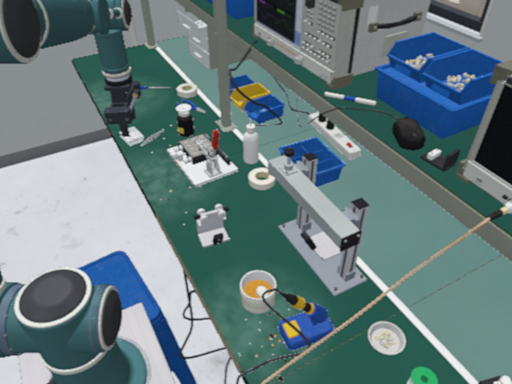

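View pics/top0.png

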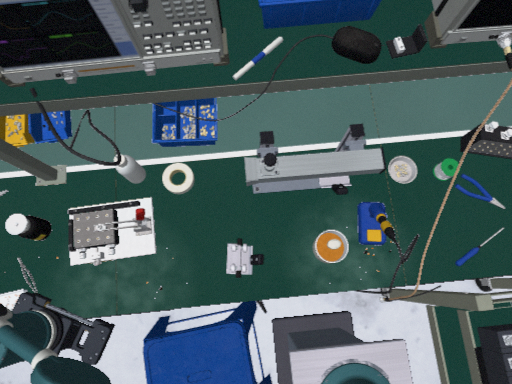

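The scene shows the rail with the bolt end at the left (top view: rail roof from about (247,170) to (383,160), knob (268,158)). The loose hanger stands at (240,258) with its grip to the right at (257,259). The tape roll is at (178,178) and the tin at (331,246).

```bash
cat > h.py <<'E'
from workcell import r,eoat,kin,status,vision
import cv2,numpy as np
from scipy.spatial.transform import Rotation as Ro
def K(i): 
    f=192/np.tan(np.radians(i["vertical_fov"])/2); return np.array([[f,0,i["cx"]],[0,f,i["cy"]],[0,0,1]])
def plane(i,uv,z):
    uv=np.atleast_2d(uv).astype(float); d=(np.linalg.inv(K(i))@np.c_[uv,np.ones(len(uv))].T).T@i["R"]
    c=-i["R"].T@i["t"]; return c+d*((z-c[2])/d[:,2])[:,None]
def proj(i,X):
    p=(K(i)@(i["R"]@np.atleast_2d(X).T+i["t"][:,None])).T; return p[:,:2]/p[:,2:]
def quat(R): return Ro.from_matrix(R).as_quat(scalar_first=True)
def Rz(a): return Ro.from_euler('z',a).as_matrix()
E
python3 - <<'E'
from h import *
i=vision.camera_info("top")
print(plane(i,[(247,170),(383,160),(384,149),(246,157)],.251).round(3))
print("knob",plane(i,(268,158),.316).round(3))
print("hanger",plane(i,[(240,258)],.09).round(3),"grip",plane(i,(258,259),.06).round(3))
print("tape",plane(i,(178,178),.024).round(3),"tin",plane(i,(331,246),.063).round(3))
w=vision.camera_info("wrist"); s=status.sense()
Rt=Ro.from_quat(s["tcp_rot"],scalar_first=True).as_matrix()
c=-w["R"].T@w["t"]; print("cam in tcp",(Rt.T@(c-s["position"])).round(3),(Rt.T@w["R"].T).round(2),w["vertical_fov"])
t=cv2.imread("pics/top0.png");a=cv2.resize(t[140:290,220:400],None,fx=4,fy=4,interpolation=cv2.INTER_CUBIC)
cv2.imwrite("pics/topc.png",a)
E
```

```text
[[ 0.594  0.227  0.251]
 [ 0.588 -0.091  0.251]
 [ 0.614 -0.098  0.251]
 [ 0.626  0.226  0.251]]
knob [[0.597 0.18  0.316]]
hanger [[0.406 0.266 0.09 ]] grip [[0.4   0.219 0.06 ]]
tape [[0.659 0.43  0.024]] tin [[0.415 0.019 0.063]]
cam in tcp [0.083 0.002 0.02 ] [[-0.   -0.95 -0.32]
 [ 1.   -0.    0.  ]
 [-0.   -0.32  0.95]] 67.81890591807002
```

View pics/topc.png

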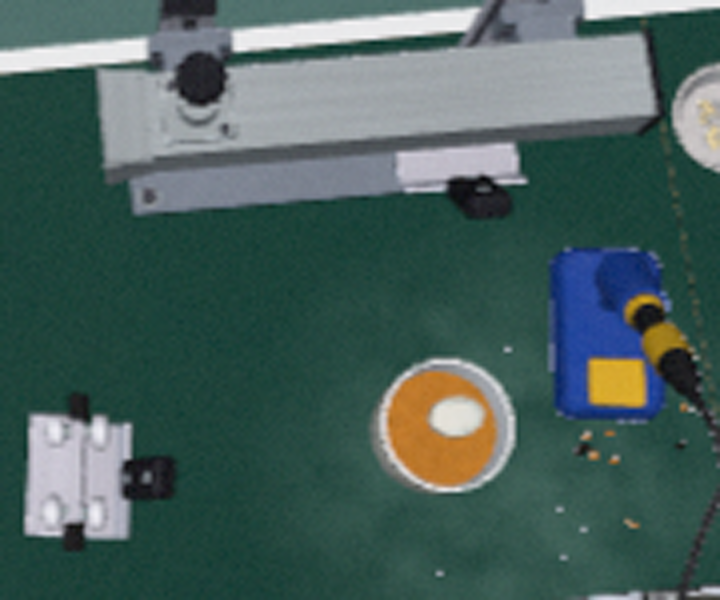

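The crop shows the hanger's four white discs at crop pixels (57,430), (98,430), (53,510) and (95,513), with the grip at (150,478) to its right. The knob is at (200,78), and the parked hanger's grip at (480,197) is on the robot side (-x). Next I'll take closer wrist views of both.

```bash
python3 - <<'E'
from h import *
def down(xt):
    x=np.array([*xt,0])/np.hypot(*xt); z=np.array([0,0,-1.]); return quat(np.c_[x,np.cross(z,x),z])
# reachability of grasp + hanging poses for both tool flips
def gq(yaw,s):
    a=np.radians(27); z=np.array([np.sin(a),0,-np.cos(a)]); y=np.array([0,s,0.]); return Rz(yaw)@np.c_[np.cross(y,z),y,z]
for s in (1,-1):
    for yaw,p in ((np.pi/2-.04,(.402,.219,.047)),(-.02,(.55,.30,.172)),(-.02,(.55,.07,.172))):
        R=gq(yaw,s); q=kin.solve_ik(np.array(p)-.147*R[:,2],quat(R)); print(s,None if q is None else np.round(q,2))
import json
for n,(x,p) in {"h":((0,-1),(.405,.212,.42)),"r1":((-1,0),(.55,.20,.55)),"r2":((-1,0),(.55,.02,.55))}.items():
    q=kin.solve_ik(p,down(x)); print(n,None if q is None else np.round(q,2))
    r.movep(p,down(x)); r.sleep(.3)
    i=vision.camera_info("wrist"); im=vision.capture("wrist"); cv2.imwrite(f"pics/{n}.png",cv2.cvtColor(im,cv2.COLOR_RGB2BGR))
    np.savez(f"{n}.npz",**i)
print(status.sense()["t"])
a=[cv2.imread(f"pics/{n}.png") for n in("h","r1","r2")]
cv2.imwrite("pics/rr.png",np.vstack([a[1][50:330],a[2][50:330]])); cv2.imwrite("pics/hc.png",cv2.resize(a[0],None,fx=1.5,fy=1.5))
E
```

```text
1 None
1 [ 0.59  0.05  2.08 -0.44  0.66 -0.65]
1 [ 0.12 -0.14  2.27 -0.12  0.55 -1.35]
-1 [ 0.12  0.06  2.36  0.7   0.76 -0.37]
-1 [ 0.59  0.05  2.08 -0.44  0.66  2.49]
-1 [ 0.12 -0.14  2.27 -0.12  0.55  1.8 ]
h NoneTraceback (most recent call last):
  File "<stdin>", line 13, in <module>
workcell.IKError: the arm cannot take that pose within its joint ranges
```

```bash
cat >> h.py <<'E'
def down(xt):
    x=np.array([*xt,0])/np.hypot(*xt); z=np.array([0,0,-1.]); return quat(np.c_[x,np.cross(z,x),z])
def gR(yaw,s=-1,lean=27):
    a=np.radians(lean); z=np.array([np.sin(a),0,-np.cos(a)]); y=np.array([0,s,0.]); return Rz(yaw)@np.c_[np.cross(y,z),y,z]
E
python3 - <<'E'
from h import *
P={"h":((-1,.4),(.37,.25,.42)),"r1":((-1,0),(.55,.20,.55)),"r2":((-1,0),(.55,.02,.55))}
for n,(x,p) in P.items():
    q=kin.solve_ik(p,down(x)); print(n,None if q is None else np.round(q,2))
for n,(x,p) in P.items():
    r.movep(p,down(x)); r.sleep(.3)
    i=vision.camera_info("wrist"); im=vision.capture("wrist"); cv2.imwrite(f"pics/{n}.png",cv2.cvtColor(im,cv2.COLOR_RGB2BGR))
    np.savez(f"{n}.npz",**i)
    a=cv2.imread(f"pics/{n}.png"); cv2.imwrite(f"pics/{n}_big.png",cv2.resize(a,None,fx=1.5,fy=1.5,interpolation=cv2.INTER_CUBIC))
    print(status.sense()["t"])
E
```

```text
h [ 0.54 -0.19  2.05 -0.    1.29 -0.65]
r1 [ 0.31  0.04  1.6  -0.    1.5  -1.26]
r2 [-0.01 -0.03  1.67 -0.    1.5  -1.58]
1.8167
3.075
4.175
```

View pics/h_big.png

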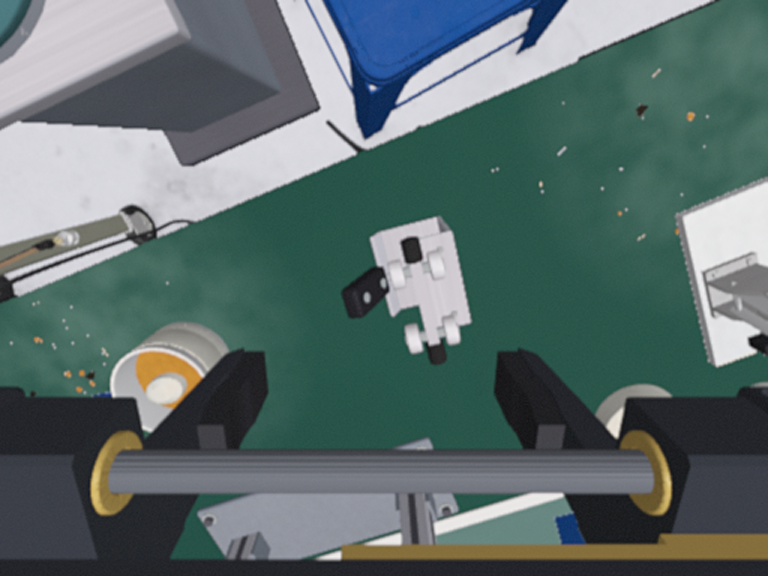

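View pics/r1_big.png

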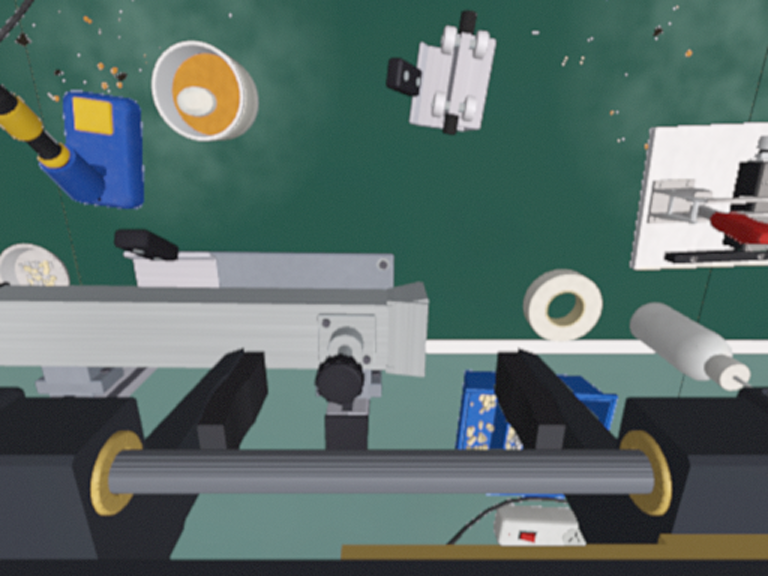

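View pics/r2_big.png

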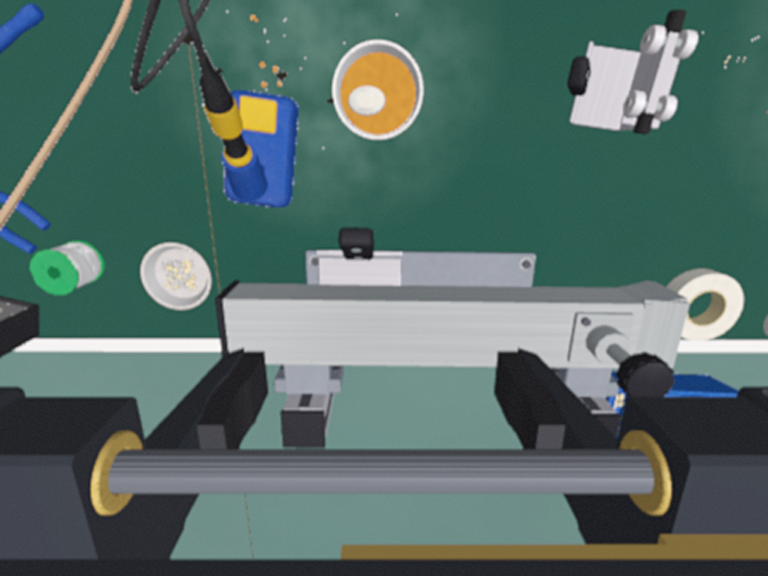

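The wrist views show the hanger's discs (h, enlarged: (397,275), (436,265), (414,338), (451,331)). r1 shows the rail's mouth end at about column 427, the roof rows 303 to 373 and the knob at (340,382). r2 shows the far end at column 225 and the parked grip at (356,243). Now I'll do least squares on the discs and edge fits on the roof.

```bash
cat > meas.py <<'E'
from h import *
from scipy.optimize import least_squares
I={n:dict(np.load(f"{n}.npz")) for n in("h","r1","r2")}; I["top"]=vision.camera_info("top")
for k in("h","r1","r2"): I[k]={a:(b if b.ndim else float(b)) for a,b in I[k].items()}
M=np.array([(-14,26,104),(14,26,104),(-14,-26,104),(14,-26,104)])/1000
D={"h":[(397,275),(436,265),(414,338),(451,331)],"r1":[(449,40),(482,43),(440,105),(473,108)],"r2":[(653,39),(686,42),(635,104),(668,108)]}
D={k:(np.array(v)+.5)/1.5-.5 for k,v in D.items()}
D["top"]=(np.array([(95,513),(53,510),(98,430),(57,430)])+.5)/4-.5+[220,140]
def res(p,vs): return np.concatenate([(proj(I[v],M@Rz(p[2]).T+[p[0],p[1],0])-D[v]).ravel() for v in vs])
for vs in (["h"],["r1"],["r2"],["top"],["h","r1","r2","top"]):
    s=least_squares(res,[.405,.262,1.5],args=(vs,)); print("hanger",vs,s.x.round(4),"rms px",np.sqrt(np.mean(s.fun**2)).round(2))
# rail: refine edge points at sub-pixel by gradient normal to predicted edges, cast onto roof plane
def edge(v,f,A,B,n=40,w=5):
    g=cv2.GaussianBlur(cv2.cvtColor(cv2.imread(f),cv2.COLOR_BGR2GRAY).astype(np.float32),(0,0),.8)
    a,b=proj(I[v],[A,B]); d=(b-a)/np.linalg.norm(b-a); nn=np.array([-d[1],d[0]]); o=np.arange(-w,w+.01,.25); P=[]
    for t in np.linspace(.03,.97,n):
        q=a+(b-a)*t+o[:,None]*nn; pr=cv2.remap(g,q[:,0].astype(np.float32),q[:,1].astype(np.float32),1).ravel()
        k=np.argmax(np.abs(np.gradient(pr))); P.append(q[k])
    X=plane(I[v],P,A[2]); return X
def line(X):
    vx,vy,x0,y0=cv2.fitLine(X[:,:2].astype(np.float32),cv2.DIST_HUBER,0,.001,.001).ravel(); s=np.sign(vx+vy)
    return np.array([x0,y0]),np.array([vx,vy])*s
T0=np.array([.607,.064]); yaw0=.01
def W(x,y,z=.251): return np.r_[T0+(Rz(yaw0)[:2,:2]@[x,y]),z]
for v,f,ys in (("r1","pics/r1.png",(-.08,.13)),("r2","pics/r2.png",(-.155,.13)),("top","pics/top0.png",(-.155,.13))):
    for x in(-.025,.025):
        yy=ys if x<0 or v=="top" else ((.0,.05) if v=="r1" else (-.12,-.02))
        c,d=line(edge(v,f,W(x,yy[0]),W(x,yy[1]))); print(v,"edge",x,"x at y=.064:",(c[0]+d[0]/d[1]*(.064-c[1])).round(4),"yaw",(-d[0]/d[1]).round(4))
    for y in(.16,-.16):
        if v=="r1" and y<0: continue
        c,d=line(edge(v,f,W(-.02,y),W(.02,y),w=6)); print(v,"end",y,"y at x=.607:",(c[1]+d[1]/d[0]*(.607-c[0])).round(4),"yaw",(d[1]/d[0]).round(4))
print("knob",plane(I["r1"],(np.array([340,382])+.5)/1.5-.5,.316),plane(I["r2"],(np.array([647,376])+.5)/1.5-.5,.316),plane(I["top"],(269.9,159.3),.316))
E
python3 meas.py
```

```text
hanger ['h'] [0.4098 0.2719 1.4459] rms px 0.39
hanger ['r1'] [0.4087 0.274  1.4817] rms px 0.58
hanger ['r2'] [0.4088 0.2738 1.4781] rms px 0.75
hanger ['top'] [0.4073 0.2694 1.4402] rms px 0.21
hanger ['h', 'r1', 'r2', 'top'] [0.4089 0.2728 1.4642] rms px 0.96
r1 edge -0.025 x at y=.064: 0.5784 yaw -0.0133
r1 edge 0.025 x at y=.064: 0.6331 yaw 0.0504
r1 end 0.16 y at x=.607: 0.226 yaw -0.0132
r2 edge -0.025 x at y=.064: 0.5798 yaw 0.045
r2 edge 0.025 x at y=.064: 0.6323 yaw 0.0128
r2 end 0.16 y at x=.607: 0.2273 yaw -0.0992
r2 end -0.16 y at x=.607: -0.0936 yaw -0.1349
top edge -0.025 x at y=.064: 0.5706 yaw 0.0024
top edge 0.025 x at y=.064: 0.6294 yaw -0.0031
top end 0.16 y at x=.607: 0.2319 yaw -0.0297
top end -0.16 y at x=.607: -0.0902 yaw 0.01
knob [[0.59559147 0.17900136 0.316     ]] [[0.59276968 0.17385005 0.316     ]] [[0.59326499 0.17602609 0.316     ]]
```

```bash
python3 - <<'E' | grep -v hanger
import sys,io,contextlib
with contextlib.redirect_stdout(io.StringIO()): from meas import *
l=cv2.createLineSegmentDetector()
for v,f in(("r1","pics/r1.png"),("r2","pics/r2.png"),("top","pics/top0.png")):
    L=l.detect(cv2.cvtColor(cv2.imread(f),cv2.COLOR_BGR2GRAY))[0].reshape(-1,2,2)
    for s in L:
        X=plane(I[v],s,.251)[:,:2]; n=np.linalg.norm(X[1]-X[0])
        if n>.04 and (abs(X[:,0]-.605)<.06).all() and (X[:,1]>-.12).all() and (X[:,1]<.25).all():
            d=X[1]-X[0]; yaw=-d[0]/d[1] if abs(d[1])>abs(d[0]) else d[1]/d[0]
            X2=plane(I[v],s,.215)[:,:2]
            print(v,s.round(1).tolist(),"z251",X.round(4).tolist(),"yaw",yaw.round(4),"z215 x",X2[:,0].round(4))
E
```

```text
r1 [[133.39999389648438, 250.60000610351562], [160.3000030517578, 229.0]] z251 [[0.6299, 0.0691], [0.6035, 0.1017]] yaw 0.8115 z215 x [0.651  0.6211]
r1 [[0.6000000238418579, 243.10000610351562], [138.10000610351562, 244.60000610351562]] z251 [[0.6207, -0.0751], [0.6224, 0.0753]] yaw -0.0115 z215 x [0.6406 0.6425]
r1 [[16.899999618530273, 263.79998779296875], [70.5999984741211, 264.1000061035156]] z251 [[0.6469, -0.0642], [0.6471, -0.0038]] yaw -0.004 z215 x [0.6701 0.6704]
r1 [[93.0999984741211, 190.6999969482422], [260.6000061035156, 192.10000610351562]] z251 [[0.56, 0.0371], [0.5614, 0.2093]] yaw -0.008 z215 x [0.5721 0.5736]
r1 [[259.3999938964844, 202.89999389648438], [0.6000000238418579, 200.10000610351562]] z251 [[0.5733, 0.2081], [0.5704, -0.0609]] yaw -0.0111 z215 x [0.5871 0.5837]
r1 [[88.0999984741211, 190.0], [48.099998474121094, 189.5]] z251 [[0.5592, 0.0321], [0.5588, -0.0089]] yaw -0.0117 z215 x [0.5712 0.5706]
r2 [[179.39999389648438, 242.1999969482422], [328.1000061035156, 244.10000610351562]] z251 [[0.6209, -0.0583], [0.6229, 0.105]] yaw -0.0127 z215 x [0.6406 0.642
[... 1131 characters left out ...]
[276.8999938964844, 156.0]] z251 [[0.6187, -0.0849], [0.6214, 0.1542]] yaw -0.0114 z215 x [0.6309 0.6337]
top [[325.5, 172.6999969482422], [383.20001220703125, 169.1999969482422]] z251 [[0.5702, 0.0469], [0.5656, -0.0873]] yaw -0.0345 z215 x [0.5802 0.5754]
top [[346.8999938964844, 175.0], [253.10000610351562, 183.0]] z251 [[0.5601, -0.0015], [0.5619, 0.2156]] yaw -0.0084 z215 x [0.5696 0.5715]
top [[243.6999969482422, 156.89999389648438], [245.5, 180.60000610351562]] z251 [[0.6267, 0.2315], [0.5692, 0.2324]] yaw -0.0172 z215 x [0.6392 0.5792]
top [[258.29998779296875, 178.5], [324.6000061035156, 172.8000030517578]] z251 [[0.5714, 0.2028], [0.5703, 0.0491]] yaw -0.0071 z215 x [0.5815 0.5803]
```

Roof edges agree across views: rail centre line x≈0.597 at y=0.064, yaw≈-0.0115, y-centre≈0.067. Loose hanger is at about (0.409, 0.273), yaw 1.464. Next is the path check, then the pick-up.

```bash
cat >> h.py <<'E'
RY=-.0115; RC=np.array([.5968,.0675,0])
def rail(p): return RC+Rz(RY)@np.array(p)   # rail frame -> world
G=np.array([-.047,0,.047])
def tcp_rail(y,z=.125,dx=0,back=0,lean=27):    # TCP for hanger origin at rail (dx,y,z)
    R=gR(RY,lean=lean); return rail(np.array([dx,y,z])+G)-(.147+back)*R[:,2],quat(R)
HY=1.464; HC=np.array([.4089,.2728,0])
def tcp_bench(back=0,up=0):
    R=gR(HY); return HC+Rz(HY)@G+[0,0,up]-(.147+back)*R[:,2],quat(R)
E
python3 - <<'E'
from h import *
for n,a in {"pre":tcp_bench(.09),"gr":tcp_bench(),"up":tcp_bench(0,.12),"in0":tcp_rail(.218,.129),"in1":tcp_rail(.25,.129),"end":tcp_rail(0,.125),"endb":tcp_rail(0,.125,back=.1)}.items():
    q=kin.solve_ik(*a); print(n,a[0].round(3),None if q is None else np.round(q,2))
r.movep(*tcp_bench(.09)); r.move_linear(tcp_bench()[0],v=.08,max_force=8)
s=status.sense(); print(s["t"],s["position"]-tcp_bench()[0],s["ft_force"])
i=vision.camera_info("wrist"); im=vision.capture("wrist"); cv2.imwrite("pics/g0.png",cv2.cvtColor(im,cv2.COLOR_RGB2BGR)); np.savez("g0.npz",**i)
E
```

```text
pre [0.392 0.119 0.258] [ 0.04 -0.12  2.35  0.59  0.93 -0.22]
gr [0.397 0.16  0.178] [ 0.14  0.05  2.38  0.72  0.73 -0.31]
up [0.397 0.16  0.298] [ 0.14 -0.16  2.3   0.57  0.96 -0.07]
in0 [0.486 0.287 0.307] [ 0.57  0.04  2.09 -0.42  0.65  2.44]
in1 [0.486 0.319 0.307] [ 0.62  0.07  2.06 -0.44  0.67  2.5 ]
end [0.483 0.069 0.303] [ 0.11 -0.14  2.27 -0.11  0.55  1.77]
endb [0.438 0.069 0.392] [ 0.13 -0.34  2.24 -0.09  0.77  1.76]
6.7833 [ 3.41763200e-04 -5.01102497e-05  4.30959948e-04] [0.03932785 0.08712088 0.45030239]
```

View pics/g0.png

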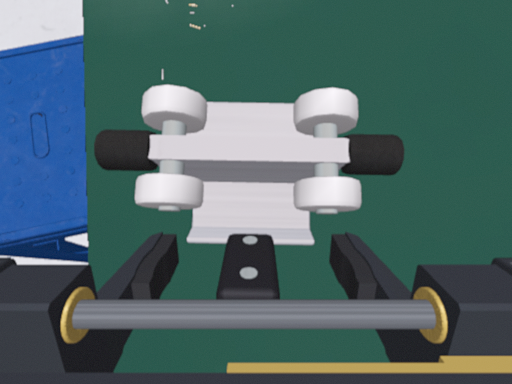

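The fingers stand open on either side of the black grip (248,265). The discs are at about (175,108), (326,110), (169,192) and (327,194), so the hanger is well aligned. I'll compute its offset, grip it and lift.

```bash
python3 - <<'E'
from h import *
from scipy.optimize import least_squares
i={a:(b if b.ndim else float(b)) for a,b in np.load("g0.npz").items()}
M=np.array([(14,26,104),(14,-26,104),(-14,26,104),(-14,-26,104)])/1000
D=np.array([(175,108),(326,110),(169,192),(327,194)])
f=lambda p:(proj(i,M@Rz(p[2]).T+[p[0],p[1],0])-D).ravel()
s=least_squares(f,[*HC[:2],HY]); print(s.x.round(4),np.sqrt(np.mean(s.fun**2)).round(2),"offset in hanger frame",Rz(HY).T@(np.r_[s.x[:2],0]-HC))
eoat.close_gripper(); a=status.sense(); print(a["width"],a["gripper_force"],a["ft_force"].round(1))
hit=r.move_linear(tcp_bench(0,.06)[0],v=.1); r.sleep(.2); a=status.sense(); print(a["t"],a["width"],a["gripper_force"],a["ft_force"].round(2),a["wrist_torque"].round(2))
i=vision.camera_info("wrist"); im=vision.capture("wrist"); cv2.imwrite("pics/g1.png",cv2.cvtColor(im,cv2.COLOR_RGB2BGR)); np.savez("g1.npz",**i)
E
```

```text
[0.409  0.2724 1.4475] 1.83 offset in hanger frame [-0.0003398  -0.00017033  0.        ]
0.3142579654263543 29.9854749860242 [-0.2 -0.5  0.9]
8.7167 0.3131102874855285 29.987521832808852 [-0.16 -0.48 -2.09] [-0.41  0.1   0.  ]
```

View pics/g1.png

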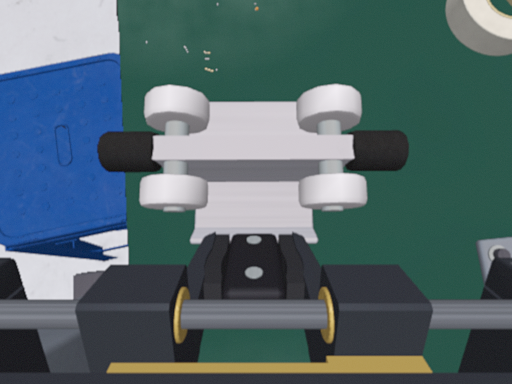

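The hanger is held squarely and with no visible slip (discs at rows 107/190, level). Next I'll carry it to in front of the mouth and line it up outside.

```bash
python3 - <<'E'
from h import *
for a in (tcp_bench(0,.14),tcp_rail(.25,.135,dx=-.13),tcp_rail(.222,.1285,dx=0)):
    q=kin.solve_ik(*a); print(None if q is None else np.round(q,2))
r.move_linear(tcp_bench(0,.14)[0],v=.15)
r.movep(*tcp_rail(.25,.135,dx=-.13))
print(r.move_linear(tcp_rail(.235,.1285)[0],v=.1,max_force=12))
r.sleep(.3); a=status.sense(); print(a["t"],a["width"],a["ft_force"].round(2),(a["position"]-tcp_rail(.235,.1285)[0]).round(4))
for n in("wrist","scene","top"):
    i=vision.camera_info(n); im=vision.capture(n); cv2.imwrite(f"pics/m_{n}.png",cv2.cvtColor(im,cv2.COLOR_RGB2BGR)); np.savez(f"m_{n}.npz",**i)
s=cv2.imread("pics/m_scene.png")[130:290,220:400]; w=cv2.imread("pics/m_wrist.png")
cv2.imwrite("pics/m.png",cv2.resize(np.hstack([cv2.resize(s,(432,384),interpolation=cv2.INTER_CUBIC),w]),(800,325)))
E
```

```text
[ 0.14 -0.19  2.28  0.55  1.   -0.04]
None
[ 0.57  0.04  2.09 -0.42  0.65  2.45]Traceback (most recent call last):
  File "<stdin>", line 5, in <module>
workcell.IKError: the arm cannot take that pose within its joint ranges
```

```bash
cat >> h.py <<'E'
def tcp_yaw(c,yaw):
    R=gR(yaw); return np.array(c)+Rz(yaw)@G-.147*R[:,2],quat(R)
E
python3 - <<'E'
from h import *
for c in ((.47,.31),(.5,.31),(.53,.31)):
    for yaw in (.6,.4,.3,.2):
        q=kin.solve_ik(*tcp_yaw([*c,.14],yaw)); print(c,yaw,None if q is None else np.round(q,2))
for y in (.225,.235,.245,.26,.27,.28):
    q=kin.solve_ik(*tcp_rail(y,.13)); print(y,None if q is None else np.round(q,2))
E
```

```text
(0.47, 0.31) 0.6 [ 0.51 -0.25  2.32  0.07  0.6   1.43]
(0.47, 0.31) 0.4 [ 0.61 -0.24  2.31 -0.17  0.61  1.9 ]
(0.47, 0.31) 0.3 [ 0.66 -0.22  2.3  -0.27  0.63  2.12]
(0.47, 0.31) 0.2 [ 0.7  -0.2   2.29 -0.36  0.67  2.32]
(0.5, 0.31) 0.6 [ 0.47 -0.19  2.28  0.11  0.59  1.37]
(0.5, 0.31) 0.4 [ 0.57 -0.18  2.27 -0.14  0.59  1.83]
(0.5, 0.31) 0.3 [ 0.61 -0.17  2.26 -0.25  0.61  2.06]
(0.5, 0.31) 0.2 [ 0.66 -0.15  2.25 -0.34  0.65  2.26]
(0.53, 0.31) 0.6 [ 0.44 -0.13  2.23  0.13  0.58  1.31]
(0.53, 0.31) 0.4 [ 0.53 -0.13  2.23 -0.11  0.58  1.78]
(0.53, 0.31) 0.3 [ 0.57 -0.12  2.22 -0.22  0.6   2.  ]
(0.53, 0.31) 0.2 [ 0.62 -0.1   2.2  -0.32  0.63  2.21]
0.225 [ 0.58  0.04  2.09 -0.42  0.66  2.45]
0.235 [ 0.59  0.05  2.07 -0.43  0.66  2.47]
0.245 [ 0.61  0.06  2.06 -0.44  0.67  2.49]
0.26 [ 0.63  0.08  2.04 -0.45  0.68  2.52]
0.27 [ 0.65  0.09  2.03 -0.45  0.69  2.54]
0.28 None
```

```bash
python3 - <<'E'
from h import *
r.movep(*tcp_yaw([.47,.31,.14],.4)); r.movep(*tcp_yaw([.54,.32,.135],.2))
p,q=tcp_rail(.24,.1285); print(r.move_linear(p,q,v=.1,max_force=12))
r.sleep(.3); a=status.sense(); print(a["t"],a["width"],a["ft_force"].round(2),(a["position"]-p).round(4))
for n in("wrist","scene","top"):
    i=vision.camera_info(n); im=vision.capture(n); cv2.imwrite(f"pics/m_{n}.png",cv2.cvtColor(im,cv2.COLOR_RGB2BGR)); np.savez(f"m_{n}.npz",**i)
s=cv2.imread("pics/m_scene.png")[130:290,220:400]; w=cv2.imread("pics/m_wrist.png")
cv2.imwrite("pics/m.png",cv2.resize(np.hstack([cv2.resize(s,(432,384),interpolation=cv2.INTER_CUBIC),w]),(800,325)))
E
```

```text
False
12.5917 0.3138530259745099 [-0.54  0.16 -2.07] [-0.0004 -0.0001  0.0001]
```

View pics/m.png

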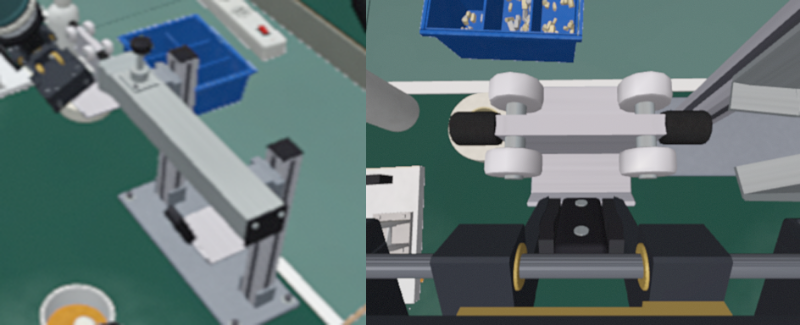

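The wrist view shows the rail mouth at right, with lip ends at about (735,97) and (740,180) and the hanger in line with it. I'll check with projected points on a crop.

```bash
python3 - <<'E'
from h import *
i={a:(b if b.ndim else float(b)) for a,b in np.load("m_wrist.npz").items()}
w=cv2.imread("pics/m_wrist.png"); b=cv2.resize(w[70:270,260:512],None,fx=3,fy=3,interpolation=cv2.INTER_CUBIC)
pts=[(x,.16,z) for z in(.218,.251) for x in(-.025,-.009,0,.009,.025)]
P=proj(i,[rail(p) for p in pts]); 
for p,u in zip(pts,P):
    c=((u-[260,70])*3).astype(int); cv2.circle(b,tuple(map(int,c)),4,(0,0,255) if p[2]<.23 else (255,0,0),-1); print(p,u.round(1))
for y in(-.026,.026):
  for x in(-.014,.014):
    u=proj(i,[rail((x,.24+y,.1285+.104))])[0]; c=((u-[260,70])*3).astype(int); cv2.circle(b,tuple(map(int,c)),4,(0,200,0),-1)
for y in(-.05,0):
    u=proj(i,[rail((0,.24+y,.1285+.104))])[0]; c=((u-[260,70])*3).astype(int); cv2.circle(b,tuple(map(int,c)),4,(0,200,200),-1)
cv2.imwrite("pics/m2.png",b)
E
```

```text
(-0.025, 0.16, 0.218) [469.3 222.4]
(-0.009, 0.16, 0.218) [464.7 180.8]
(0, 0.16, 0.218) [462.2 158.2]
(0.009, 0.16, 0.218) [459.8 136.1]
(0.025, 0.16, 0.218) [455.6  98. ]
(-0.025, 0.16, 0.251) [562.6 217.4]
(-0.009, 0.16, 0.251) [553.3 158.5]
(0, 0.16, 0.251) [548.4 126.9]
(0.009, 0.16, 0.251) [543.5  96.3]
(0.025, 0.16, 0.251) [535.3  44.3]
```

View pics/m2.png

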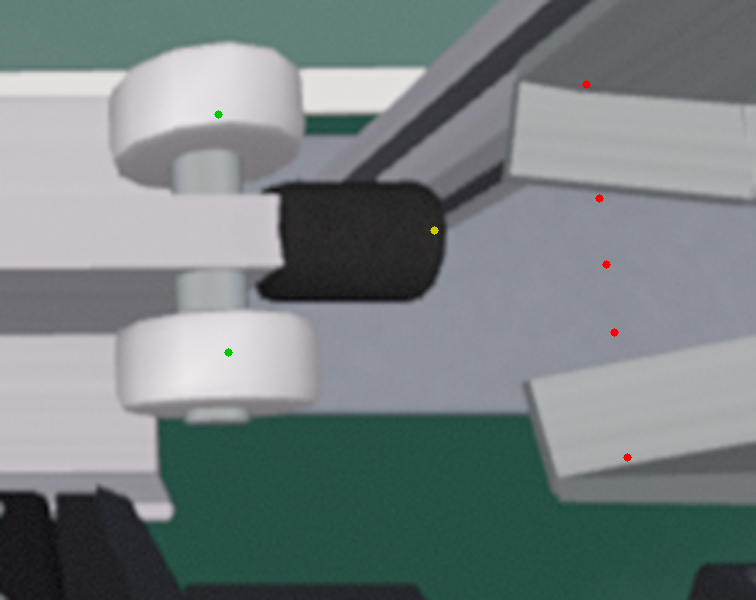

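```bash
python3 - <<'E'
from h import *
i={a:(b if b.ndim else float(b)) for a,b in np.load("m_wrist.npz").items()}
def q(u,z):
    X=plane(i,np.array(u)/3+[260,70],z); return ((X-RC)@Rz(RY)*1000).round(1).tolist()
print("lip inner corners @218",q([(510,178),(530,380)],.218)); print("lip outer @218",q([(517,80),(560,475)],.218)); print("lip inner further in",q([(750,198),(750,337)],.218))
print("bumper end mid @neck z .2325",q([(444,240)],.2325), "beam edges(top?)",q([(280,195),(284,265)],.24))
print("disc",q([(207,115),(218,365)],.2325))
E
```

```text
lip inner corners @218 [[11.8, 171.5, 218.0], [-15.2, 171.4, 218.0]]
lip outer @218 [[25.6, 169.4, 218.0], [-27.2, 168.8, 218.0]]
lip inner further in [[9.0, 140.1, 218.0], [-9.6, 142.6, 218.0]]
bumper end mid @neck z .2325 [[-1.1, 189.0, 232.5]] beam edges(top?) [[1.6, 210.1, 240.0], [-6.0, 210.1, 240.0]]
disc [[13.9, 215.3, 232.5], [-15.4, 215.3, 232.5]]
```

Slot centre and hanger centre line agree to within 1 mm, and the front bumper is about 18 mm short of the mouth. Running it in.

```bash
sed -i 's/RC=np.array(\[.5968,.0675,0\])/RC=np.array([.5967,.0710,0])/' h.py; python3 - <<'E'
from h import *
p,q=tcp_rail(.11,.1285); h=r.move_linear(p,q,v=.08,max_force=10)
a=status.sense(); print(h,a["t"],a["width"],a["ft_force"].round(2),a["wrist_torque"].round(2),(Rz(RY).T@(a["position"]-p)).round(4))
i=vision.camera_info("wrist"); im=vision.capture("wrist"); cv2.imwrite("pics/n.png",cv2.cvtColor(im,cv2.COLOR_RGB2BGR)); np.savez("n.npz",**i)
if not h:
    p,q=tcp_rail(-.02,.1275); h=r.move_linear(p,q,v=.08,max_force=8)
    r.sleep(.1); a=status.sense(); print(h,a["t"],a["width"],a["ft_force"].round(2),a["wrist_torque"].round(2),(Rz(RY).T@(a["position"]-p)).round(4))
    im=vision.capture("wrist"); cv2.imwrite("pics/n2.png",cv2.cvtColor(im,cv2.COLOR_RGB2BGR))
s=vision.capture("scene");  cv2.imwrite("pics/n_s.png",cv2.cvtColor(s,cv2.COLOR_RGB2BGR))
c=cv2.resize(cv2.cvtColor(s,cv2.COLOR_RGB2BGR)[130:290,220:400],(432,384),interpolation=cv2.INTER_CUBIC)
cv2.imwrite("pics/n3.png",cv2.resize(np.hstack([c,cv2.cvtColor(im,cv2.COLOR_RGB2BGR)]),(800,325)))
E
```

```text
False 14.475 0.315668169601973 [-0.5   0.94 -2.16] [-0.02  0.59 -0.04] [0.     0.0003 0.    ]
True 15.9 0.3191326180817169 [ 2.37  4.92 -0.82] [0.31 0.34 0.43] [-0.0006  0.0168 -0.0006]
```

View pics/n3.png

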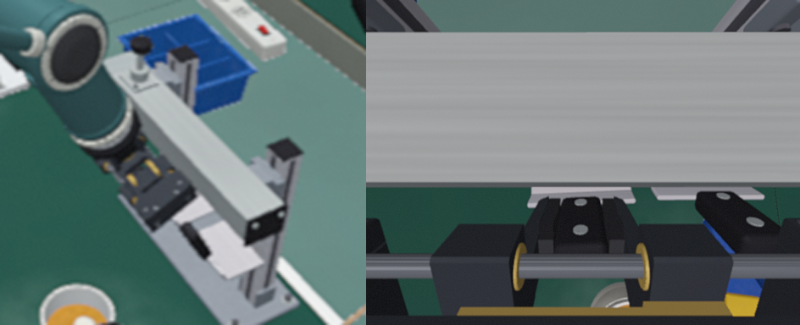

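Hanger is in the rail, stopped at y≈-0.003 against the parked one (its grip seen at (735,215)). I'll press once more to confirm it is the stop, then lower onto the lips, release and back off.

```bash
python3 - <<'E'
from h import *
a=status.sense(); p0=a["position"].copy()
p,q=tcp_rail(-.03,.127); h=r.move_linear(p,q,v=.04,max_force=12)
a=status.sense(); print(h,a["ft_force"].round(2),(Rz(RY).T@(a["position"]-p0)).round(4))
y=(Rz(RY).T@(a["position"]-tcp_rail(0,.127)[0]))[1]; print("y",y)
# relax y, settle onto lips
h=r.move_linear(tcp_rail(y+.001,.123)[0],v=.03,max_force=6)
a=status.sense(); print(h,a["ft_force"].round(2),(Rz(RY).T@(a["position"]-tcp_rail(0,.125)[0])).round(4))
eoat.release(); a=status.sense(); print(a["t"],a["ft_force"].round(2),a["width"])
P=a["position"]; R=gR(RY)
h=r.move_linear(P-.09*R[:,2],v=.15,max_force=10); print(h)
for n in("scene","top"):
    i=vision.camera_info(n); im=vision.capture(n); cv2.imwrite(f"pics/p_{n}.png",cv2.cvtColor(im,cv2.COLOR_RGB2BGR))
i=vision.camera_info("wrist"); np.savez("p.npz",**i); im=vision.capture("wrist"); b=cv2.cvtColor(im,cv2.COLOR_RGB2BGR); cv2.imwrite("pics/p.png",b)
c=cv2.resize(cv2.imread("pics/p_scene.png")[130:290,220:400],(432,384),interpolation=cv2.INTER_CUBIC)
cv2.imwrite("pics/p3.png",cv2.resize(np.hstack([c,b]),(800,325))); print(status.sense()["t"])
E
```

```text
True [ 2.98  7.07 -2.04] [ 0.0001 -0.0015 -0.0003]
y -0.004587995264895633
False [-2.45  2.76  5.16] [ 0.0008 -0.0034 -0.0003]
17.5083 [ 0.63 -1.23  0.33] 1.0029224175429763
False
18.4083
```

View pics/p3.png

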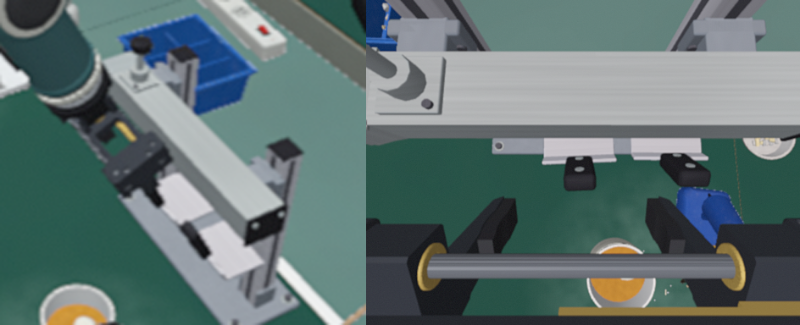

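The new hanger is released and packed against the parked one (grips at (580,172) and (685,167), same way round). Time to push the bolt with closed fingers.

```bash
python3 - <<'E'
from h import *
print(r.tcp_to_tips)
eoat.close_gripper(); T=r.tcp_to_tips; q=down((-1,.2)); x,y=.5965,.174
a=status.sense(); r.move_linear([a["position"][0],a["position"][1],.52],v=.25)
r.movep([x,y,.316+.05+T],q); 
h1=r.move_linear([x,y,.300+T],v=.05,max_force=3); a=status.sense(); print("touch",h1,a["position"][2]-T,a["ft_force"].round(1))
h2=r.move_linear([x,y,.284+T],v=.03,max_force=22); a=status.sense(); print("down",h2,a["position"]-[0,0,T],a["ft_force"].round(1))
r.move_linear([x,y,.36+T],v=.1); r.movep([.5,.17,.42+T],q)
for n in("scene","wrist"):
    im=vision.capture(n); cv2.imwrite(f"pics/z_{n}.png",cv2.cvtColor(im,cv2.COLOR_RGB2BGR))
c=cv2.resize(cv2.imread("pics/z_scene.png")[130:290,220:400],(432,384),interpolation=cv2.INTER_CUBIC)
cv2.imwrite("pics/z.png",cv2.resize(np.hstack([c,cv2.imread("pics/z_wrist.png")]),(800,325))); print(status.sense()["t"])
E
```

```text
0.166
touch True 0.3100102665332358 [ 0.1 -0.1 -0.7]
down True [0.59613609 0.1739111  0.29039822] [-0.4 -0.5  5.4]
25.9917
```

View pics/z.png

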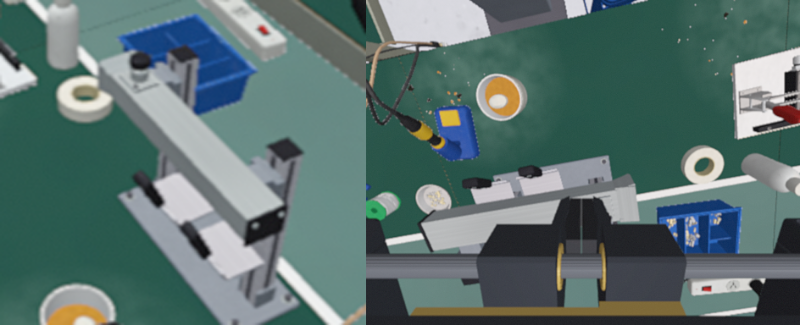

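The knob sits low on the roof at (139,65) and both hangers are packed. One more firm press will confirm the bolt is bottomed before I hand in.

```bash
python3 - <<'E'
from h import *
T=.166; q=down((-1,.2)); x,y=.5965,.174
r.movep([x,y,.32+T],q); h=r.move_linear([x,y,.284+T],v=.03,max_force=30); a=status.sense(); print(h,a["position"][2]-T,a["ft_force"].round(1))
r.move_linear([x,y,.40+T],v=.12); r.sleep(.3); print(status.sense()["t"],status.sense()["ft_force"].round(1))
r.job_done()
E
```

```text
False 0.29025621257029877 [-9.1 -3.4 21.1]
29.375 [-0.2 -0.7  0.1]
the job is handed in; nothing more can be done
```

I ran the hanger in the same way round and packed it with the parked one against the closed end. I let go, pushed the stop bolt down until it bottomed (about 290 mm), and handed the job in at 29.4 s; the tin and tape roll were not touched.

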